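Load the minor-procedure tray

TASK

Get the grey-blue procedure tray ready for the next patient: stand each glass vial in the collar of its own colour (blue cap in blue, red cap in red, the amber vial in orange), and lay the skin marker and the syringe down flat between the rails of the cradle that shows its outline (the narrow one for the marker, the wide one for the syringe). Keep the vials upright all the time, and leave everything seated and let go.

Things in the scene. Friction and masses are not known exactly. Their poses are not given: they have to be found in the camera images.
- blue_vial: small glass injection vial, white with blue cap and blue band: 23 mm across (body 22 mm), 51 mm tall, 28 g, standing upright at the start; the body is a straight cylinder up to 36 mm, then shoulder and crimped cap, 18 mm across. Origin: centre of its underside, z up along the vial
- red_vial: small glass injection vial, white with red cap and red band: 23 mm across (body 22 mm), 51 mm tall, 28 g, standing upright at the start; the body is a straight cylinder up to 36 mm, then shoulder and crimped cap, 18 mm across. Origin: centre of its underside, z up along the vial
- amber_vial: small glass injection vial, amber-brown with pale grey cap: 23 mm across (body 22 mm), 51 mm tall, 28 g, standing upright at the start; the body is a straight cylinder up to 36 mm, then shoulder and crimped cap, 18 mm across. Origin: centre of its underside, z up along the vial
- marker: thick skin-marking pen, white barrel, red cap: 135 mm long, 17 mm wide, 16 mm high, 15 g, lying on the table. Origin: middle of its length, on its underside; y along the pen, z up
- syringe: clear 20 ml syringe without needle, lying on the table: 118 mm long, 18 g; barrel 20 mm thick from x = -59 to +36 mm, finger flange 30 mm wide at x = +37 mm, plunger head 18 mm at x = +57 mm. Origin: middle of its length, on its underside; x along the syringe, z up. Grasp it round the barrel, at x = -15 to +15 mm
- blue_collar: blue vial collar in the back row of the grey-blue tray: flared ring, inside 46 mm across at the mouth, 34 mm at the bottom, outside 51 mm, on a white plate 68 x 68 x 4 mm with a strip of the same colour. Origin: centre of the plate's underside (3 mm above the table), z up; a seated vial stands at x = y = 0, 4 mm above the origin; rim 16 mm above the origin. Collars are 76 mm apart along y. Fixed
- red_collar: red vial collar in the back row of the grey-blue tray: flared ring, inside 46 mm across at the mouth, 34 mm at the bottom, outside 51 mm, on a white plate 68 x 68 x 4 mm with a strip of the same colour. Origin: centre of the plate's underside (3 mm above the table), z up; a seated vial stands at x = y = 0, 4 mm above the origin; rim 16 mm above the origin. Collars are 76 mm apart along y. Fixed
- orange_collar: orange vial collar in the back row of the grey-blue tray: flared ring, inside 46 mm across at the mouth, 34 mm at the bottom, outside 51 mm, on a white plate 68 x 68 x 4 mm with a strip of the same colour. Origin: centre of the plate's underside (3 mm above the table), z up; a seated vial stands at x = y = 0, 4 mm above the origin; rim 16 mm above the origin. Collars are 76 mm apart along y. Fixed
- marker_cradle: narrow, long cradle in the grey-blue tray: white plate 68 x 222 x 4 mm, dark pen silhouette, grey rails round both ends, tops 15 mm above the origin, 27 x 151 mm between them; none at |y| < 31 mm (room for fingers). Origin: centre of the plate's underside (3 mm above the table), z up. The thing lies along y at x = y = 0, 4 mm above the origin, either way round. Cradles 73.5 mm apart. Fixed
- syringe_cradle: wider, shorter cradle in the grey-blue tray: white plate 68 x 222 x 4 mm, dark syringe silhouette, grey rails round both ends, tops 15 mm above the origin, 43 x 132 mm between them; none at |y| < 31 mm (room for fingers). Origin: centre of the plate's underside (3 mm above the table), z up. The thing lies along y at x = y = 0, 4 mm above the origin, either way round. Cradles 73.5 mm apart. Fixed
Things that resemble listed ones, but are neither listed nor needed, are in the scene too. What is shaped like the orange_collar but black is not meant.

How it is judged (in metres and radians):
At the end, for the whole second after the job is handed in: Each vial is in the collar of its colour (10 mm from centre, under 3 mm above the plate, 0.1 rad from upright); marker and syringe lie between the rails of their own cradles (12 mm across, 14 mm along, 0.2 rad from its long axis, either way round, not on the rails); all at rest (horizontal distance between blue_vial and blue_collar below 0.01 m and z of blue_vial in the frame of blue_collar below 0.007 m and angle between each of blue_vial, red_vial, amber_vial's own z axis and vertical below 0.1 rad and linear speed of each of blue_vial, red_vial, amber_vial, marker, syringe below 0.04 m/s and horizontal distance between red_vial and red_collar below 0.01 m and z of red_vial in the frame of red_collar below 0.007 m and horizontal distance between amber_vial and orange_collar below 0.01 m and z of amber_vial in the frame of orange_collar below 0.007 m and x of marker in the frame of marker_cradle between -0.012 and 0.012 m and y of marker in the frame of marker_cradle between -0.014 and 0.014 m and z of marker in the frame of marker_cradle below 0.0135 m and angle between the y axis of marker and the y axis of marker_cradle, either way round below 0.2 rad and x of syringe in the frame of syringe_cradle between -0.012 and 0.012 m and y of syringe in the frame of syringe_cradle between -0.014 and 0.014 m and z of syringe in the frame of syringe_cradle below 0.0135 m and angle between the x axis of syringe and the y axis of syringe_cradle, either way round below 0.2 rad); the robot touches nothing.
It fails at once if a glass vial is tipped over (more than 0.6 rad from upright) (angle between any of blue_vial, red_vial, amber_vial's own z axis and vertical above 0.6 rad).
It also fails if it takes over 115 s, if anything falls off the work surface, if the arm or the gripper's body presses on something with over 40 N, if the wrist force passes 120 N, or if a joint passes its speed limit or range.

ROBOT

A 6-joint arm with a two-finger parallel gripper is mounted at the origin on a cart in front of the work surface, level with it; the furniture and walls round the work are solid. World frame = base frame: x ahead of the robot, y to its left, z up, the work surface at z = 0. Lengths are in mm, angles in rad, forces in N, time in s.
With the tool pointing down it reaches from about 400 to 925 mm from the base axis. Payload 12.5 kg.
Tool frame: the origin (TCP) lies at the very end of the fingers, on their centre line; the grasp point (between the pads) lies 19 mm behind it; z points along the fingers, y is the line along which they close (so a half turn about z gives the same grasp; the last joint's range is limited). The gripper opens to 95 mm and grips with 3 to 60 N. Pads are 20 mm wide; open, the fingers measure 119 mm over their backs; the gripper's body (75 mm by 180 mm) begins 59 mm behind the grasp point.
Start: joints at [-0.106, 0.491, 1.559, -0, 1.092, -0.106], TCP at [625.017, 0.021, 214.661] pointing down, gripper open.
Joint ranges: [-3.1, 3.1], [-0.84, 2.19], [0.05, 2.79], [-1.13, 4.28], [0.06, 2.93], [-2.69, 2.69]. Speed limits (rad/s): [2.22, 2.22, 2.79, 3.14, 3.14, 3.14].

INTERFACE

Orientations are given as [roll, pitch, yaw] about the fixed x, y, z axes, in that order (R = Rz(yaw) Ry(pitch) Rx(roll)).
In Python, from cell import state, imaging, env, spot_in, mark_of gives the robot as it stands. The module is installed in compiled form; this text tells all that it offers.
- The arm moves only by the tool step_arm, never from a script. Its argument "increments" is a list of rows, each an object with "slide": the shift along the tool's x, y, z in m, a list of three; "roll": the turn about the tool's z in rad. A call has 1 to 5 rows; each row is the pose to reach, as a shift and turn from the pose commanded when the call began, along the tool's axes at that moment; what a row does not reach only later rows make up. A row lasts 1/8 s, in which the tool goes at most 62.5 mm and 10.7 degrees, less where a joint would pass 70% of its speed; a pose out of reach is approached as far as the arm can. A call with a gripper value outside its range is refused whole. "fingers" is the opening, from 0 (shut) to 1 (fully open), set as the call begins (left out, the last holds). The fingers move at their own pace and stop on an object; the grip force is fixed at half the most. Time passes only in rows, so rows that repeat a pose let the fingers close. It gives the time, the measured TCP pose, the force, the opening and the grip force at its end, in the units of the state.
- state(): the state, without advancing time (a new reading comes with each control period).
- imaging.read_camera(name): name is "scene" or "side" or "wrist"; returns a dict with "color" (420x560x3 uint8, red, green, blue), "z_map" (420x560 float32, mm along the optical axis (not along the pixel's ray), 0 where there is no reading), "intrinsics" (3x3 intrinsics, pixels), "camera_from_world" (4x4, takes a point from world to camera coordinates). Camera axes: x right, y up, looking along -z (the intrinsics and any distortion apply to the point x, -y, -z); pixel columns grow to the right and rows downward; lengths in mm; the calibration is good to about 2 mm. A picture is of the moment at which its call begins.
- env.job_done(): hands the job in; it is judged then, once.
Trained networks look in the newest picture that a camera, given by its name, has taken for a name from the list of things; names that differ only in an ending like _2 or _b are one class to them, and where a whole thing is asked for, a point or a joint stands for the part that bears it (a point fixed in the world has none). Each returns a list of dicts, best first, with "confidence" (0 to 1); they miss things now and then, are a little off and sometimes report something else, mostly with a low value. They report only what shows in the picture. A call takes as long as a camera call. They do not tell look-alikes from the thing itself.
- spot_in(camera, target): "bbox" ([left, top, right, bottom] in pixels, round what is visible of it).
- mark_of(camera, target): "uv" ([column, row] in pixels: a listed point, or the origin of a listed thing).
The state is a dict: "t": time; "joints": joint angles; "qvel": joint speeds; "tau": joint torques, N m; "eef_pos": TCP position; "tcp_rot": TCP orientation; "ft_force": force on the tool from outside, world axes, zero at the start; "moment": the same for the moment, N m; "opening": opening from 0.0 (shut) to 1.0 (fully open); "grip_force": force on a finger pad.
Only numpy, scipy, OpenCV 4.12 (cv2) and the standard library are available. Lean on these libraries where they do the work, as an engineer would, in place of code of your own. Each camera call takes 0.05 s, during which the arm holds its last target. There are 200 camera calls.

## Working session

There is one attempt and no reset: what is moved stays moved. The work goes in short steps, Python scripts to look and compute and a tool call to move; the robot and the scene stay as the last step left them, time stands still between calls to the robot, and variables do not carry over. Pictures are saved under pics/ and viewed, at most 14 in all, crops included, and the job is handed in when it is done.

Besides the shell and the picture viewer there is one more tool, called as name(argument=value, ...) on one line, values as JSON. step_arm: Moves the arm, as the interface text tells. Its arguments: {"type":"object","properties":{"increments":{"type":"array"},"fingers":{"type":"number"}},"required":["increments"]}

```bash
mkdir -p pics; cat > h.py <<'E'
import numpy as np, cv2, json
from cell import state, imaging, env, spot_in, mark_of
def cam(n):
    d=imaging.read_camera(n); return d
def ray(d,uv):
    K=np.array(d["intrinsics"]);T=np.linalg.inv(np.array(d["camera_from_world"]))
    v=np.linalg.inv(K)@[uv[0],uv[1],1]; v=np.array([v[0],-v[1],-v[2]])
    return T[:3,3],T[:3,:3]@v   # v scaled per unit depth
def px(d,uv,r=1):   # from depth
    u,v=int(round(uv[0])),int(round(uv[1])); z=d["z_map"][max(v-r,0):v+r+1,max(u-r,0):u+r+1]; z=z[z>0]
    if len(z)==0:return None
    o,w=ray(d,uv); return o+w*np.median(z)
def onz(d,uv,z):
    o,w=ray(d,uv); return o+w*((z-o[2])/w[2])
def proj(d,p):
    q=np.array(d["camera_from_world"])@[*p,1]; q=np.array(d["intrinsics"])@[q[0],-q[1],-q[2]]; return q[:2]/q[2]
def save(d,f,box=None,s=1):
    im=d["color"][:,:,::-1]
    if box: im=im[box[1]:box[3],box[0]:box[2]]
    cv2.imwrite("pics/"+f,cv2.resize(im,None,fx=s,fy=s,interpolation=cv2.INTER_CUBIC))
def cloud(d):
    z=d["z_map"]; h,w=z.shape; u,v=np.meshgrid(np.arange(w),np.arange(h)); K=np.array(d["intrinsics"]);T=np.linalg.inv(np.array(d["camera_from_world"]))
    P=np.stack([(u-K[0,2])/K[0,0]*z,-(v-K[1,2])/K[1,1]*z,-z],-1)@T[:3,:3].T+T[:3,3]; P[z<=0]=np.nan; return P
T_=["blue_vial","red_vial","amber_vial","marker","syringe","blue_collar","red_collar","orange_collar","marker_cradle","syringe_cradle"]
E
python3 - <<'E'
from h import *
np.set_printoptions(precision=1,suppress=True)
D={n:cam(n) for n in("scene","side","wrist")}
for n,d in D.items(): save(d,n+"0.png",s=1.4)
for n in("scene","side"):
    print(n,np.linalg.inv(D[n]["camera_from_world"])[:3,3])
    for t in T_:
        for m in mark_of(n,t)[:3]: print(t,round(m["confidence"],2),np.array(m["uv"]),onz(D[n],m["uv"],3 if ("coll" in t or "crad" in t) else 0)[:2],px(D[n],m["uv"]))
print(state())
E
```

```text
scene [  71.7 -859.   646.5]
blue_vial 0.67 [182.8 180.1] [421.9 383. ] [421.4 380.9   1.1]
red_vial 0.4 [233.6 172. ] [584.  354.7] [579.4 343.9   5.8]
amber_vial 0.39 [378.2 317.6] [ 560.8 -387.7] [ 453.  -491.6  142.5]
marker 0.82 [324.1 299.9] [ 496.5 -291.3] [ 496.5 -291.3   -0. ]
syringe 0.49 [221.5 186.9] [509.3 279.8] [507.2 274.3   3.1]
blue_collar 0.91 [307.1 219.7] [632.  -13.2] [628.2 -18.9   7.4]
blue_collar 0.61 [322.3 299.3] [ 492.3 -290.5] [ 490.8 -292.5    5.2]
red_collar 0.55 [270.5 199.8] [598.4 130.3] [588.7 112.   14.9]
orange_collar 0.89 [315.1 264.6] [ 543.6 -185.7] [ 542.3 -187.6    4.9]
orange_collar 0.63 [286.8 211.5] [606.3  50.6] [599.3  38.7  11.4]
orange_collar 0.43 [232.5 173.7] [573.4 339.6] [575.3 344.1   0.6]
marker_cradle 0.62 [242.9 225.2] [471.3  49. ] [470.4  46.9   4.5]
syringe_cradle 0.66 [266.7 220.5] [536.4  37.8] [535.1  35.2   4.8]
syringe_cradle 0.18 [307.3 219.2] [633.8 -11.4] [631.5 -14.8   5.6]
side [266.  683.8 680. ]
blue_vial 0.61 [197.4 332.1] [590.2 349.4] [576.5 363.5  28.6]
blue_vial 0.55 [260.4 377.5] [433.  384.9] [426.9 395.9 
[... 408 characters left out ...]
85 [308.1 189.1] [ 546.6 -189.7] [ 545.6 -186.5    5.4]
marker_cradle 0.85 [307.6 246. ] [467.2  35.4] [466.   39.5   7.2]
marker_cradle 0.52 [258.3 378.9] [434.7 390. ] [430.6 397.2  19.5]
marker_cradle 0.36 [326.8 157.1] [ 549.6 -382.6] [ 549.  -380.1    4.5]
syringe_cradle 0.85 [277.6 239.3] [545.7  42.5] [543.7  47.2   7.9]
{'t': 1.15, 'joints': array([-0.1,  0.5,  1.6, -0. ,  1.1, -0.1]), 'qvel': array([ 0.,  0.,  0., -0., -0., -0.]), 'tau': array([ -0. , -61.2, -25.8,   0.1,   0. ,  -0. ]), 'eef_pos': array([625. ,   0. , 214.7]), 'tcp_rot': array([3.1, 0. , 1.6]), 'ft_force': array([-0.1,  0.4,  0.3]), 'moment': array([-0.,  0.,  0.]), 'grip_force': 0.0, 'opening': 0.9978506614244175}
```

View pics/scene0.png

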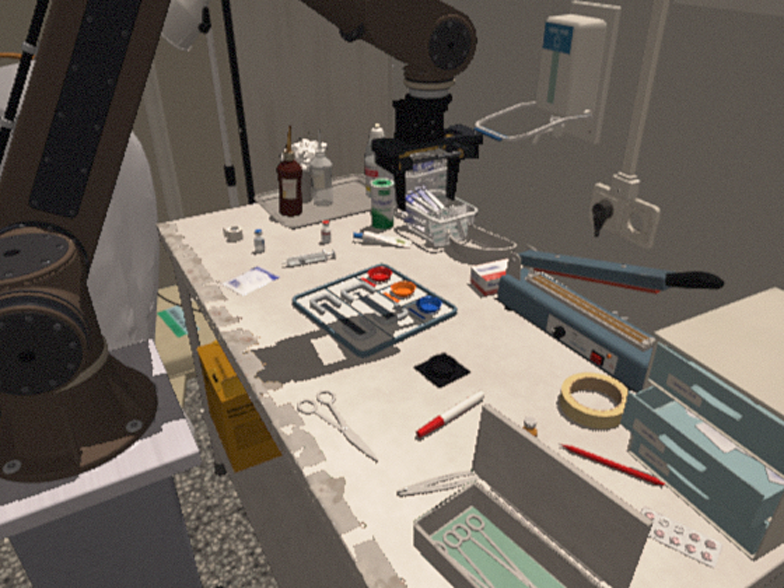

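View pics/side0.png

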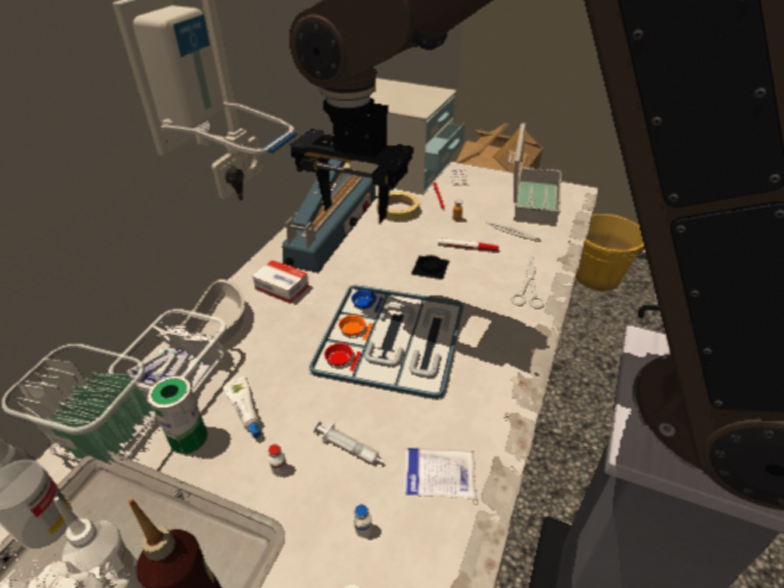

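View pics/wrist0.png

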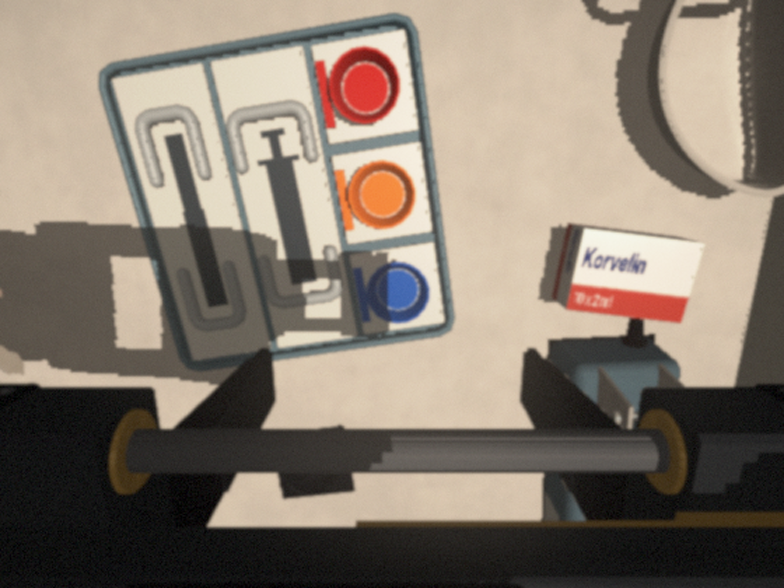

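The scene and side pictures show these candidates, in scene-picture pixels at 1.4x:
- **Blue vial:** (258,240). The blue-capped tube at (380,238) looks similar.
- **Red vial:** (325,232).
- **Amber vial:** (530,425). The brown bottle at (290,185) looks similar.
- **Marker:** the white pen with a red cap at (450,415). The thin red pen at (610,465) is not it.
- **Syringe:** (310,258).
- **Orange collar:** (402,289). The black collar at (441,369) is not it.

The tray shows fully in the wrist picture.

```bash
cat >> h.py <<'E'
from scipy.spatial.transform import Rotation as Ro
def to(p,yaw=None,show=True):
    s=state(); R=Ro.from_euler("xyz",s["tcp_rot"]); d=R.inv().apply(np.array(p)-s["eef_pos"])/1000
    r=None if yaw is None else (s["tcp_rot"][2]-yaw+np.pi/2)%np.pi-np.pi/2
    print("slide",np.round(d,4),"roll",r and round(r,3)); return d,r
def tri(obs):
    A=np.zeros((3,3));b=np.zeros(3)
    for d,uv in obs:
        o,w=ray(d,uv);w=w/np.linalg.norm(w);M=np.eye(3)-np.outer(w,w);A+=M;b+=M@o
    return np.linalg.solve(A,b)
E
python3 - <<'E'
from h import *
np.set_printoptions(precision=1,suppress=True)
D={n:cam(n) for n in("scene","side","wrist")}
print(state()["tcp_rot"]*1000, np.linalg.inv(D["wrist"]["camera_from_world"])[:3])
for t in T_[5:]:
    for m in mark_of("wrist",t)[:2]: print(t,round(m["confidence"],2),np.array(m["uv"]),onz(D["wrist"],m["uv"],5),px(D["wrist"],m["uv"]))
# colours in the wrist view: collars by hue
d=D["wrist"];hsv=cv2.cvtColor(d["color"],cv2.COLOR_RGB2HSV);P=cloud(d)
for n,lo,hi in(("red",0,7),("orange",8,18),("blue",100,120)):
    m=((hsv[...,0]>=lo)&(hsv[...,0]<=hi)&(hsv[...,1]>150)).astype(np.uint8); m[280:]=0
    m=cv2.morphologyEx(m,cv2.MORPH_OPEN,np.ones((7,7)));c,l,st,ce=cv2.connectedComponentsWithStats(m);i=1+np.argmax(st[1:,4])
    print(n,st[i],ce[i],"zpct",np.nanpercentile(P[...,2][l==i],[5,50,95]),"xy mean rim",np.nanmean(P[(l==i)&(P[...,2]>14)],0),onz(d,ce[i],12))
for t,uv in(("blue_vial",(258/1.4,240/1.4)),("red_vial",(325/1.4,232/1.4)),("amber_vial",(530/1.4,425/1.4)),("syringe",0),("marker",0)):
  for n in("scene","side"):
    for m in spot_in(n,t)[:3]: print(n,t,round(m["confidence"],2),np.array(m["bbox"]))
E
```

```text
[3141.5   -0.  1570.8] [[  1.    0.    0.  625.2]
 [ -0.    1.    0.3  76.4]
 [  0.   -0.3   1.  384.9]]
blue_collar 0.92 [280.8 204.4] [621.8 -14.8   5. ] [621.9 -14.1   7.9]
red_collar 0.72 [257.9  60.7] [598.9 135.9   5. ] [599.1 135.5   7.6]
orange_collar 0.7 [273.5 136.4] [614.2  60.7   5. ] [614.2  60.8   6.9]
orange_collar 0.63 [220.2 330.2] [ 544.4 -178.9    5. ] [609.3  26.3 310.3]
marker_cradle 0.86 [139.9 160.1] [467.   35.4   5. ] [468.3  35.7   8.1]
syringe_cradle 0.9 [211.  149.9] [545.8  46.4   5. ] [546.3  46.5   7.2]
red [436 208  52  21 837] [461.4 218.1] zpct [34.9 36.1 37.3] xy mean rim [813.3 -22.4  36.1] [826.2 -29.2  12. ]
orange [259 124  29  29 690] [272.7 138.3] zpct [6.3 7.6 8.9] xy mean rim [nan nan nan] [613.5  59.   12. ]
blue [278 198  16  20 277] [284.8 208. ] zpct [6.3 7.5 8.7] xy mean rim [nan nan nan] [626.4 -17.3  12. ]
scene blue_vial 0.57 [175.8 165.8 189.8 181.9]
side blue_vial 0.73 [250.3 361.4 268.  383.7]
side blue_vial 0.64 [237.9 224.6 266.6 247.1]
scene red_vial 0.3 [256.9 189.4 287.  208.5]
side red_vial 0.77 [194.2 318.5 204.1 338.9]
side red_vial 0.61 [324.6 145.  327.3 158.3]
scene amber_vial 0.41 [374.  296.2 383.6 315.3]
side amber_vial 0.6 [325.3 146.3 328.7 160.3]
scene syringe 0.66 [202.2 179.9 238.2 190.3]
side syringe 0.73 [221.9 301.8 275.4 330.7]
scene marker 0.6 [297.2 278.9 347.8 312.2]
side marker 0.48 [314.3 169.4 357.5 180.7]<stdin>:12: RuntimeWarning: Mean of empty slice
```

The tray is consistent: the plate stands 7.6 mm high, the collars are 75–76 mm apart, and it is turned by about 0.15 rad. Next I move left for a close view of the three things there.

step_arm(increments=[{"slide": [0.05, -0.03, 0], "roll": 0}, {"slide": [0.1, -0.06, 0], "roll": 0}, {"slide": [0.15, -0.09, 0], "roll": 0}, {"slide": [0.2, -0.12, 0], "roll": 0}, {"slide": [0.2, -0.12, 0], "roll": 0}])

```text
t: 2.68
eef_pos: [503.2, 202.7, 215.0]
tcp_rot: [3.141, -0.0, 1.575]
ft_force: [-0.2, -0.7, 1.0]
opening: 0.998
grip_force: 0.0
```

```bash
python3 - <<'E'
from h import *
np.set_printoptions(precision=1,suppress=True)
d=cam("wrist"); save(d,"w1.png",s=1.4); print(state()["eef_pos"])
for t in T_[:5]+T_[8:]:
    for m in mark_of("wrist",t)[:2]: print(t,round(m["confidence"],2),np.array(m["uv"]),onz(d,m["uv"],0),px(d,m["uv"]))
P=cloud(d)
def blob(c,r,zmin):
    m=(np.hypot(P[...,0]-c[0],P[...,1]-c[1])<r)&(P[...,2]>zmin)&(P[...,2]<90); Q=P[m]
    print(c,zmin,len(Q),Q.mean(0) if len(Q) else 0,"min",Q.min(0),"max",Q.max(0), "pca",np.linalg.svd((Q-Q.mean(0))[:,:2],full_matrices=False)[2][0])
for c in((428,388),(580,356)):
    for z in (8,42,46): blob(c,28,z)
blob((507,284),70,8)
np.savez("w1.npz",P=P,c=d["color"])
E
```

```text
[504.3 201.3 214.9]
blue_vial 0.66 [215.    5.5] [434.3 389.8   0. ] [440.  380.7  31.9]
red_vial 0.28 [361.9 247. ] [597.2 134.6   0. ] [595.3 137.4   7.6]
syringe 0.98 [286.1 114.8] [505.6 285.9   0. ] [505.5 285.5  19.8]
syringe_cradle 0.92 [315.  312.3] [543.5  46.3   0. ] [511.2 232.4 308. ]
(428, 388) 8 347 [436.1 380.9  27.1] min [423.8 377.5   8. ] max [444.8 391.   47.5] pca [1.  0.2]
(428, 388) 42 10 [434.2 380.9  45.1] min [430.8 380.4  42.6] max [437.4 381.7  47.5] pca [ 1. -0.]
(428, 388) 46 3 [434.2 380.6  46.8] min [432.4 380.4  46.3] max [436.7 380.7  47.5] pca [1.  0.1]
(580, 356) 8 750 [579.2 353.4  38.8] min [570.1 344.5   8.1] max [591.6 366.6  53. ] pca [-0.7  0.7]
(580, 356) 42 362 [581.9 355.3  50.4] min [574.  347.3  43.7] max [590.3 364.5  53. ] pca [-0.6 -0.8]
(580, 356) 46 352 [582.  355.4  50.5] min [574.  347.4  46. ] max [590.3 364.5  53. ] pca [-0.7 -0.7]
(507, 284) 8 1884 [507.2 283.9  17.4] min [448.2 264.5   9.1] max [565.6 299.3  22.7] pca [ 1.  -0.1]
```

View pics/w1.png

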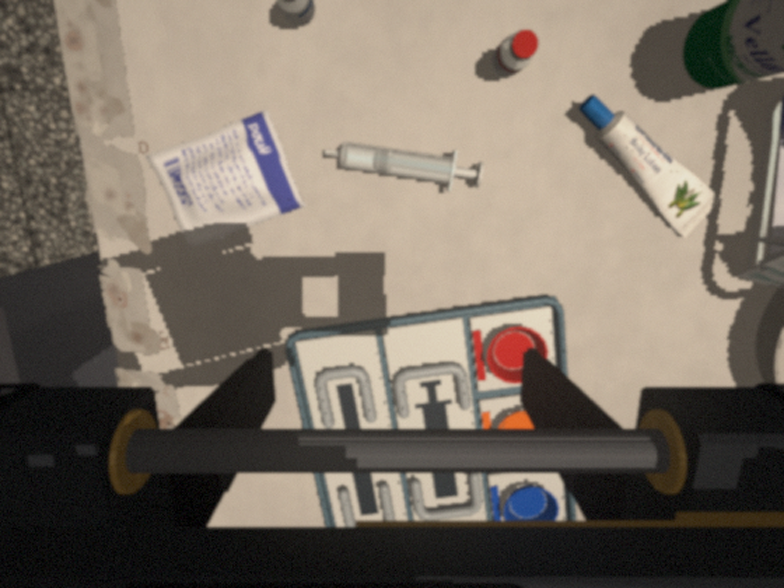

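The wrist picture shows the red vial at (520,48), the syringe at (410,165) and the blue vial cut off at (295,5). The tube with the blue cap at (600,110) is a look-alike and is not needed. The measured heights agree with the text (red cap top about 51 mm, syringe top about 20 mm). I take the red vial first.

step_arm(increments=[{"slide": [0.045, 0.022, 0.035], "roll": 0}, {"slide": [0.09, 0.045, 0.07], "roll": 0}, {"slide": [0.13, 0.065, 0.105], "roll": 0}, {"slide": [0.154, 0.078, 0.135], "roll": 0}, {"slide": [0.154, 0.078, 0.135], "roll": 0}])

```text
t: 3.7
eef_pos: [582.6, 354.3, 76.5]
tcp_rot: [-3.138, 0.002, 1.571]
ft_force: [-0.3, -1.0, -0.0]
opening: 1.0
grip_force: 0.0
```

```bash
python3 - <<'E'
from h import *
np.set_printoptions(precision=1,suppress=True)
d=cam("wrist"); save(d,"w2.png",s=1.2); s=state(); print(s["eef_pos"],s["tcp_rot"]); to((582,355.4,16))
P=cloud(d)
m=(np.hypot(P[...,0]-582,P[...,1]-355)<25)&(P[...,2]>46)&(P[...,2]<60);Q=P[m];print(len(Q),Q.mean(0),Q.min(0),Q.max(0))
m=(np.hypot(P[...,0]-434,P[...,1]-388)<30)&(P[...,2]>46)&(P[...,2]<60);Q=P[m]; print(len(Q),Q.mean(0),Q.min(0),Q.max(0))
E
```

```text
[582.8 353.7  78.3] [-3.1  0.   1.6]
slide [ 0.  -0.   0.1] roll None
624 [582.8 357.2  50.4] [574.1 348.1  46.1] [591.5 364.9  52.5]
787 [435.8 389.7  50.3] [425.6 380.5  46. ] [443.8 398.   53. ]
```

View pics/w2.png

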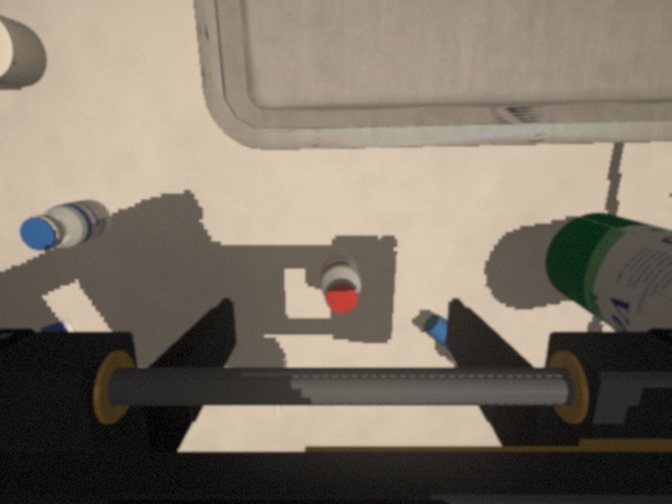

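The wrist picture confirms the red cap at (342,295), centred between the fingers. The blue vial stands at (45,232). I descend and grip.

step_arm(increments=[{"slide": [0.0025, 0, 0.02], "roll": 0}, {"slide": [0.0025, 0, 0.045], "roll": 0}, {"slide": [0.0025, 0, 0.0637], "roll": 0}, {"slide": [0.0025, 0, 0.0637], "roll": 0}, {"slide": [0.0025, 0, 0.0637], "roll": 0}], fingers=0.65)

```text
t: 4.38
eef_pos: [583.4, 356.5, 16.7]
tcp_rot: [3.141, -0.0, 1.571]
ft_force: [0.3, -0.1, 0.8]
opening: 0.65
grip_force: 0.0
```

step_arm(increments=[{"slide": [0, 0, 0], "roll": 0}, {"slide": [0, 0, 0], "roll": 0}, {"slide": [0, 0, 0], "roll": 0}, {"slide": [0, 0, 0], "roll": 0}, {"slide": [0, 0, 0], "roll": 0}], fingers=0.0)

```text
t: 5.0
eef_pos: [583.0, 356.5, 16.0]
tcp_rot: [3.141, 0.0, 1.571]
ft_force: [-0.4, -0.3, 0.4]
opening: 0.221
grip_force: 29.8
```

Gripped at about 21 mm, which fits the vial body. I lift and carry it to a point over the tray for one refining look.

step_arm(increments=[{"slide": [0, 0, -0.03], "roll": 0}, {"slide": [-0.03, 0.004, -0.07], "roll": 0}, {"slide": [-0.08, 0.01, -0.1], "roll": 0}, {"slide": [-0.13, 0.015, -0.12], "roll": 0}, {"slide": [-0.18, 0.02, -0.124], "roll": 0}])

```text
t: 5.62
eef_pos: [603.5, 175.1, 141.6]
tcp_rot: [3.139, -0.0, 1.571]
ft_force: [0.6, -0.4, -1.3]
opening: 0.221
grip_force: 29.8
```

step_arm(increments=[{"slide": [-0.04, 0.002, 0], "roll": 0}, {"slide": [-0.08, 0.002, 0], "roll": 0}, {"slide": [-0.11, 0.002, 0], "roll": 0}, {"slide": [-0.116, 0.002, 0], "roll": 0}, {"slide": [-0.116, 0.002, 0], "roll": 0}])

```text
t: 6.25
eef_pos: [605.1, 60.7, 140.0]
tcp_rot: [3.141, -0.0, 1.57]
ft_force: [0.2, 0.6, -0.6]
opening: 0.222
grip_force: 29.8
```

```bash
python3 - <<'E'
from h import *
np.set_printoptions(precision=1,suppress=True)
d=cam("wrist"); save(d,"w3.png",s=1.4); s=state(); print(s["eef_pos"],s["tcp_rot"],s["opening"],s["grip_force"])
P=cloud(d)
for t in T_[5:]:
    for m in mark_of("wrist",t)[:2]: print(t,round(m["confidence"],2),np.array(m["uv"]),px(d,m["uv"]))
for c in((600.6,136),(611.7,60.8),(622.9,-14.4)):
    m=(np.hypot(P[...,0]-c[0],P[...,1]-c[1])<31)&(P[...,2]>15)&(P[...,2]<22);Q=P[m][:,:2]
    if len(Q)>20: print(c,len(Q),cv2.minEnclosingCircle(Q.astype(np.float32)),P[m][:,2].mean())
for c in((468,36),(546,46.5)):
    m=(abs(P[...,0]-c[0])<40)&(abs(P[...,1]-c[1])<100)&(P[...,2]>14)&(P[...,2]<24);Q=P[m][:,:2].astype(np.float32); print(c,len(Q),P[m][:,2].mean(),cv2.minAreaRect(Q),Q.min(0),Q.max(0))
E
```

```text
[605.   61.2 140. ] [ 3.1 -0.   1.6] 0.22100076416796646 29.761632144371788
blue_collar 0.21 [216.6 220.6] [543.3  49.1   7. ]
red_collar 0.88 [275.4 120.4] [598.2 137.9   8. ]
orange_collar 0.81 [293.6 208.1] [614.2  61.    7.4]
marker_cradle 0.94 [136.1 235.6] [467.3  34.5   6.9]
marker_cradle 0.29 [280.  258.9] [603.4  71.6 152.7]
syringe_cradle 0.97 [215.4 219.9] [542.4  49.9   7.7]
(600.6, 136) 992 ((601.2879638671875, 133.6961669921875), 25.06973648071289) 18.03238287844443
(611.7, 60.8) 789 ((612.8353881835938, 58.41669845581055), 25.245197296142578) 18.00220392707665
(468, 36) 2410 17.096789453078422 ((467.0397644042969, 43.51120376586914), (156.63235473632812, 75.67571258544922), 85.30158233642578) [428.3 -33.2] [508.  122.1]
(546, 46.5) 1927 17.110460111382757 ((545.346923828125, 72.07139587402344), (148.85897827148438, 79.36980438232422), 89.4156265258789) [506.   -2.2] [585.8 146.1]
```

View pics/w3.png

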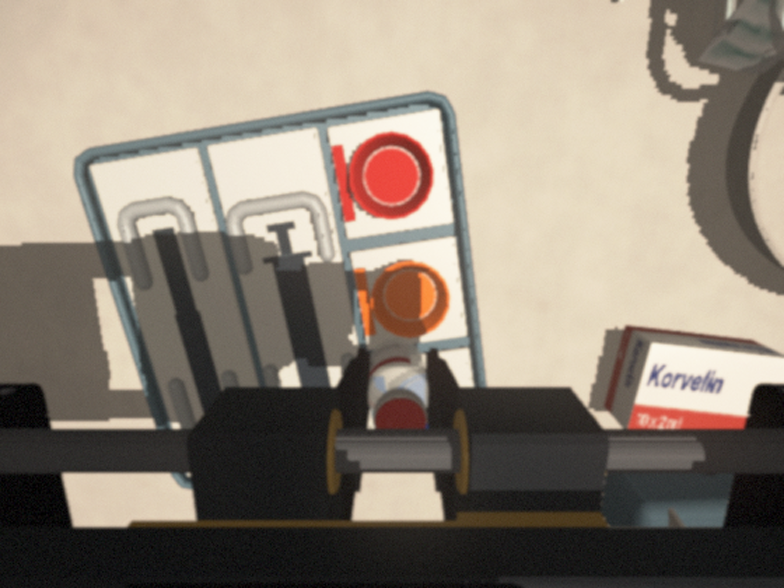

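The picture shows the red vial upright in the fingers, the red collar at (390,175) and the orange collar at (408,298). Circle fits to the rims give red (601.3, 133.7) and orange (612.8, 58.4), 76.2 mm apart as they should be. I place the red vial.

step_arm(increments=[{"slide": [0.04, -0.002, 0.01], "roll": 0}, {"slide": [0.073, -0.004, 0.03], "roll": 0}, {"slide": [0.073, -0.004, 0.055], "roll": 0}, {"slide": [0.073, -0.004, 0.085], "roll": 0}, {"slide": [0.073, -0.004, 0.1], "roll": 0}])

```text
t: 7.18
eef_pos: [600.5, 133.9, 38.6]
tcp_rot: [-3.14, 0.0, 1.571]
ft_force: [-0.2, -0.4, -0.0]
opening: 0.22
grip_force: 29.8
```

step_arm(increments=[{"slide": [0, 0, 0.008], "roll": 0}, {"slide": [0, 0, 0.013], "roll": 0}, {"slide": [0, 0, 0.0155], "roll": 0}, {"slide": [0, 0, 0.0155], "roll": 0}])

```text
t: 7.68
eef_pos: [601.2, 133.5, 24.8]
tcp_rot: [3.141, -0.0, 1.571]
ft_force: [0.0, 0.0, -0.1]
opening: 0.222
grip_force: 29.8
```

step_arm(increments=[{"slide": [0, 0, 0], "roll": 0}, {"slide": [0, 0, 0], "roll": 0}, {"slide": [0, 0, 0], "roll": 0}], fingers=0.5)

```text
t: 8.05
eef_pos: [601.1, 133.5, 24.6]
tcp_rot: [3.141, -0.0, 1.571]
ft_force: [-0.1, 0.3, -0.2]
opening: 0.47
grip_force: 0.0
```

```bash
python3 -c "
from h import *
s=state();print(s['eef_pos'],s['ft_force'],s['opening'])
to((530,310,120));to((434.8,389,75))"
```

```text
[601.0862125  133.54778051  24.61308299] [-0.12412618  0.27351223 -0.24682256] 0.47010060133327153
slide [ 0.1765 -0.071  -0.0954] roll None
slide [ 0.2555 -0.1663 -0.0504] roll None
```

step_arm(increments=[{"slide": [0, 0, -0.025], "roll": 0}, {"slide": [0, 0, -0.06], "roll": 0}, {"slide": [0.04, -0.025, -0.085], "roll": 0}, {"slide": [0.09, -0.055, -0.085], "roll": 0}, {"slide": [0.14, -0.085, -0.085], "roll": 0}])

```text
t: 8.68
eef_pos: [515.3, 274.7, 110.0]
tcp_rot: [3.141, -0.0, 1.57]
ft_force: [-0.2, 0.7, 1.0]
opening: 0.499
grip_force: 0.0
```

step_arm(increments=[{"slide": [0.04, -0.027, 0.01], "roll": 0}, {"slide": [0.08, -0.054, 0.02], "roll": 0}, {"slide": [0.107, -0.075, 0.03], "roll": 0}, {"slide": [0.1155, -0.0813, 0.035], "roll": 0}, {"slide": [0.1155, -0.0813, 0.035], "roll": 0}], fingers=0.7)

```text
t: 9.3
eef_pos: [434.7, 389.0, 74.3]
tcp_rot: [-3.141, 0.0, 1.572]
ft_force: [0.7, -0.3, -0.2]
opening: 0.699
grip_force: 0.0
```

```bash
python3 - <<'E'
from h import *
d=cam("wrist"); s=state(); print(s["eef_pos"],s["tcp_rot"])
P=cloud(d)
m=(np.hypot(P[...,0]-434.8,P[...,1]-389)<25)&(P[...,2]>46)&(P[...,2]<60);Q=P[m]; print(len(Q),Q.mean(0),Q.min(0),Q.max(0))
to((434.8,389,16))
E
```

```text
[435.21816481 388.60737134  74.53635728] [3.14139622e+00 7.09029309e-05 1.57074949e+00]
632 [434.08373085 390.29129117  50.52006471] [425.75731213 381.11735788  46.01961772] [442.36756634 398.17543796  52.69813524]
slide [ 0.0004 -0.0004  0.0585] roll None
```

step_arm(increments=[{"slide": [0.001, -0.001, 0.02], "roll": 0}, {"slide": [0.001, -0.001, 0.045], "roll": 0}, {"slide": [0.001, -0.001, 0.0585], "roll": 0}, {"slide": [0.001, -0.001, 0.0585], "roll": 0}])

```text
t: 9.85
eef_pos: [434.1, 389.3, 15.5]
tcp_rot: [-3.141, 0.001, 1.57]
ft_force: [-0.0, -0.3, 0.0]
opening: 0.699
grip_force: 0.0
```

step_arm(increments=[{"slide": [0, 0, 0], "roll": 0}, {"slide": [0, 0, 0], "roll": 0}, {"slide": [0, 0, 0], "roll": 0}, {"slide": [0, 0, 0], "roll": 0}, {"slide": [0, 0, 0], "roll": 0}], fingers=0.0)

```text
t: 10.48
eef_pos: [433.7, 390.1, 16.0]
tcp_rot: [3.141, -0.0, 1.571]
ft_force: [-0.5, 0.5, 1.1]
opening: 0.227
grip_force: 4.7
```

```bash
python3 -c "
from h import *
to((624.4,-16.9,120))"
```

```text
slide [-0.407   0.1906 -0.1039] roll None
```

step_arm(increments=[{"slide": [0, 0, 0], "roll": 0}, {"slide": [0, 0, -0.03], "roll": 0}, {"slide": [-0.02, 0.01, -0.075], "roll": 0}, {"slide": [-0.06, 0.028, -0.104], "roll": 0}, {"slide": [-0.11, 0.052, -0.104], "roll": 0}])

```text
t: 11.1
eef_pos: [486.7, 279.8, 122.2]
tcp_rot: [3.138, -0.002, 1.573]
ft_force: [0.9, 0.4, -0.6]
opening: 0.219
grip_force: 29.9
```

step_arm(increments=[{"slide": [-0.05, 0.023, 0], "roll": 0}, {"slide": [-0.1, 0.046, 0], "roll": 0}, {"slide": [-0.15, 0.069, 0], "roll": 0}, {"slide": [-0.2, 0.092, 0], "roll": 0}, {"slide": [-0.25, 0.116, 0], "roll": 0}])

```text
t: 11.72
eef_pos: [602.2, 28.3, 120.0]
tcp_rot: [3.142, -0.0, 1.571]
ft_force: [-0.0, 0.7, -0.6]
opening: 0.223
grip_force: 29.9
```

step_arm(increments=[{"slide": [-0.03, 0.014, 0], "roll": 0}, {"slide": [-0.047, 0.0226, 0.02], "roll": 0}, {"slide": [-0.047, 0.0226, 0.05], "roll": 0}, {"slide": [-0.047, 0.0226, 0.075], "roll": 0}, {"slide": [-0.047, 0.0226, 0.082], "roll": 0}])

```text
t: 12.35
eef_pos: [623.0, -16.2, 35.4]
tcp_rot: [-3.138, -0.001, 1.571]
ft_force: [0.2, -0.4, 0.0]
opening: 0.222
grip_force: 29.9
```

```bash
python3 -c "
from h import *
s=state();print(s['eef_pos'],s['grip_force'])
to((624.4,-16.9,24.5))"
```

```text
[622.98154494 -16.21848533  35.39797663] 29.880544731786358
slide [-0.0007  0.0015  0.0109] roll None
```

step_arm(increments=[{"slide": [0, 0.001, 0.005], "roll": 0}, {"slide": [0, 0.001, 0.01], "roll": 0}, {"slide": [0, 0.001, 0.0135], "roll": 0}, {"slide": [0, 0.001, 0.0135], "roll": 0}, {"slide": [0, 0.001, 0.0135], "roll": 0}])

```text
t: 12.98
eef_pos: [625.4, -17.0, 24.7]
tcp_rot: [3.141, 0.0, 1.571]
ft_force: [0.9, 0.9, -0.2]
opening: 0.225
grip_force: 29.9
```

step_arm(increments=[{"slide": [0, 0, 0], "roll": 0}, {"slide": [0, 0, 0], "roll": 0}, {"slide": [0, 0, 0], "roll": 0}], fingers=0.5)

```text
t: 13.35
eef_pos: [625.4, -17.0, 24.5]
tcp_rot: [3.141, 0.0, 1.571]
ft_force: [-1.3, 0.7, 0.2]
opening: 0.469
grip_force: 0.0
```

step_arm(increments=[{"slide": [0, 0, -0.025], "roll": 0}, {"slide": [0, 0, -0.06], "roll": 0}, {"slide": [-0.03, -0.01, -0.11], "roll": 0}, {"slide": [-0.08, -0.03, -0.14], "roll": 0}, {"slide": [-0.13, -0.05, -0.16], "roll": 0}])

```text
t: 13.98
eef_pos: [575.0, -148.2, 186.2]
tcp_rot: [3.14, 0.001, 1.572]
ft_force: [0.4, -1.1, 0.2]
opening: 0.505
grip_force: 0.0
```

```bash
python3 -c "
from h import *
s=state();print(s['eef_pos'],s['grip_force'])
to((550,-400,180))"
```

```text
[ 574.98399438 -148.15982344  186.22204914] 0.0
slide [-0.2518 -0.0252  0.0064] roll None
```

step_arm(increments=[{"slide": [-0.05, -0.006, -0.01], "roll": 0}, {"slide": [-0.1, -0.012, -0.02], "roll": 0}, {"slide": [-0.15, -0.018, -0.03], "roll": 0}, {"slide": [-0.19, -0.024, -0.03], "roll": 0}, {"slide": [-0.2, -0.025, -0.03], "roll": 0}], fingers=0.7)

```text
t: 14.6
eef_pos: [549.6, -349.0, 214.2]
tcp_rot: [-3.142, 0.0, 1.568]
ft_force: [0.3, -0.2, -0.3]
opening: 0.699
grip_force: 0.0
```

```bash
python3 - <<'E'
from h import *
np.set_printoptions(precision=1,suppress=True)
d=cam("wrist"); save(d,"w4.png",s=1.4); s=state(); print(s["eef_pos"])
P=cloud(d)
for t in("amber_vial","marker"):
    for m in mark_of("wrist",t)[:3]: print(t,round(m["confidence"],2),np.array(m["uv"]),px(d,m["uv"]))
m=(np.hypot(P[...,0]-546,P[...,1]+363)<30)&(P[...,2]>40)&(P[...,2]<60);Q=P[m]; print(len(Q),Q.mean(0) if len(Q) else 0,Q.min(0),Q.max(0))
m=(np.hypot(P[...,0]-500,P[...,1]+285)<90)&(P[...,2]>7)&(P[...,2]<25);Q=P[m]; r=cv2.minAreaRect(Q[:,:2].astype(np.float32));print(len(Q),Q.mean(0),np.percentile(Q[:,2],95),r)
m=(P[...,1]<-380)&(P[...,2]>40)&(P[...,2]<160);Q=P[m];print(len(Q),Q.min(0),Q.max(0))
E
```

```text
[ 549.7 -348.9  214.1]
amber_vial 0.74 [284.8 225.3] [ 550.8 -379.6   34.9]
marker 0.73 [232.5 129.5] [ 496.4 -280.8   14.9]
205 [ 553.6 -384.8   50.1] [ 545.7 -392.7   44.1] [ 562.3 -378.3   52.8]
1796 [ 496.7 -282.1   14. ] 16.39468091920483 ((488.5789794921875, -248.58091735839844), (134.7389678955078, 85.52297973632812), 11.40304183959961)
1914 [ 387.9 -556.1   40. ] [ 824.6 -380.   126.3]
```

View pics/w4.png

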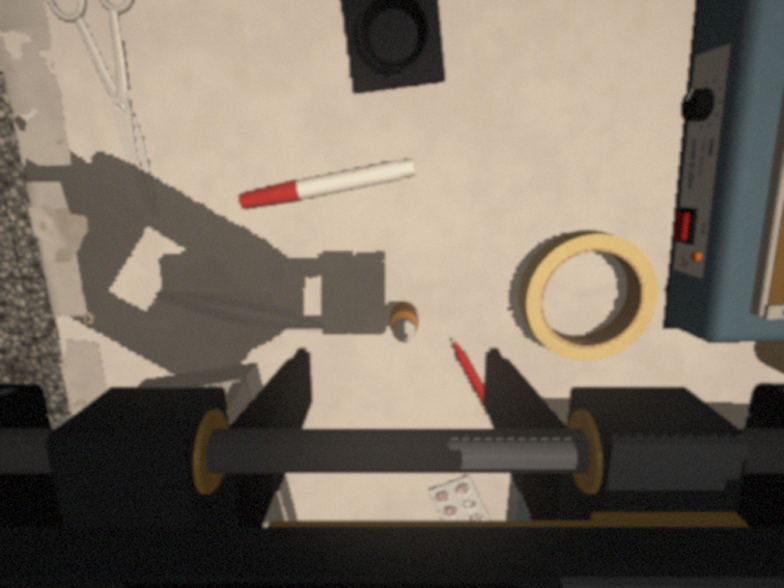

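The picture shows the amber vial at (403,320) and the marker at (325,183), with its red cap at (265,195). The thin red pen at (465,365) and the black collar at (392,35) are not wanted. I check the clearance of the gripper body round the amber vial before descending.

```bash
python3 - <<'E'
from h import *
np.set_printoptions(precision=1,suppress=True)
for n in("wrist","scene"):
    d=cam(n);P=cloud(d)
    m=(abs(P[...,0]-554)<115)&(P[...,1]<-330)&(P[...,1]>-480)&(P[...,2]>58)&(P[...,2]<200)
    if n=="scene": m&=np.hypot(P[...,0]-550,P[...,1]+349)>0
    Q=P[m]; print(n,len(Q))
    for y0 in range(-480,-330,20):
        q=Q[(Q[:,1]>=y0)&(Q[:,1]<y0+20)]
        if len(q)>3: print(y0,len(q),q.min(0),q.max(0))
P=cloud(cam("wrist")) 
m=(np.hypot(P[...,0]-497,P[...,1]+282)<80)&(P[...,2]>9)&(P[...,2]<25)&(P[...,1]<-245)&(P[...,1]>-320);Q=P[m]
print(cv2.minAreaRect(Q[:,:2].astype(np.float32)),Q.mean(0))
E
```

```text
wrist 46
-440 46 [ 439.1 -433.8   77.9] [ 440.7 -423.   104.7]
scene 1480
-480 847 [ 439.1 -480.    58.2] [ 669.  -460.   199.8]
-460 437 [ 439.  -460.    60.5] [ 449.6 -440.1  158.1]
-440 196 [ 439.  -439.9   83. ] [ 445.6 -424.   157.6]
((495.57666015625, -282.91387939453125), (134.60215759277344, 16.157094955444336), 10.121402740478516) [ 496.7 -282.4   14.1]
```

step_arm(increments=[{"slide": [-0.01, 0.001, 0.03], "roll": 0.12}, {"slide": [-0.02, 0.002, 0.07], "roll": 0.24}, {"slide": [-0.03, 0.003, 0.11], "roll": 0.35}, {"slide": [-0.0366, 0.0043, 0.139], "roll": 0.35}, {"slide": [-0.0366, 0.0043, 0.139], "roll": 0.35}])

```text
t: 15.52
eef_pos: [554.2, -382.3, 73.6]
tcp_rot: [-3.138, -0.001, 1.222]
ft_force: [0.2, 0.2, 1.7]
opening: 0.702
grip_force: 0.0
```

```bash
python3 - <<'E'
from h import *
np.set_printoptions(precision=4,suppress=True)
d=cam("wrist"); s=state(); print(s["eef_pos"],s["tcp_rot"])
P=cloud(d)
m=(np.hypot(P[...,0]-554,P[...,1]+385.5)<25)&(P[...,2]>46)&(P[...,2]<60);Q=P[m]; print(len(Q),Q.mean(0),Q.min(0),Q.max(0)); print(cv2.minEnclosingCircle(Q[:,:2].astype(np.float32)))
c=cv2.minEnclosingCircle(Q[:,:2].astype(np.float32))[0]
to((*c,16))
E
```

```text
[ 554.8324 -382.6812   75.3141] [-3.1405 -0.0005  1.2218]
625 [ 554.5684 -385.8211   50.342 ] [ 545.6096 -394.9391   46.0066] [ 562.7702 -378.0703   52.5179]
((554.216064453125, -386.6210021972656), 8.679242134094238)
slide [-0.0039  0.0008  0.0593] roll None
```

step_arm(increments=[{"slide": [-0.003, 0.0005, 0.015], "roll": 0}, {"slide": [-0.003, 0.0005, 0.04], "roll": 0}, {"slide": [-0.003, 0.0005, 0.059], "roll": 0}, {"slide": [-0.003, 0.0005, 0.059], "roll": 0}])

```text
t: 16.08
eef_pos: [553.6, -386.1, 15.3]
tcp_rot: [-3.14, -0.001, 1.221]
ft_force: [-0.7, -0.3, 0.4]
opening: 0.697
grip_force: 0.0
```

step_arm(increments=[{"slide": [0, 0, 0], "roll": 0}, {"slide": [0, 0, 0], "roll": 0}, {"slide": [0, 0, 0], "roll": 0}, {"slide": [0, 0, 0], "roll": 0}, {"slide": [0, 0, 0], "roll": 0}], fingers=0.0)

```text
t: 16.7
eef_pos: [554.1, -386.6, 16.6]
tcp_rot: [3.141, 0.0, 1.221]
ft_force: [0.4, 0.3, 0.8]
opening: 0.229
grip_force: 6.5
```

step_arm(increments=[{"slide": [0, 0, 0], "roll": 0}, {"slide": [0, 0, -0.03], "roll": 0}, {"slide": [0, 0, -0.07], "roll": 0}, {"slide": [0, 0, -0.104], "roll": 0}, {"slide": [0, 0, -0.104], "roll": 0}])

```text
t: 17.32
eef_pos: [554.9, -387.2, 123.2]
tcp_rot: [3.137, 0.002, 1.221]
ft_force: [0.4, 0.0, -0.4]
opening: 0.223
grip_force: 30.0
```

```bash
python3 -c "
from h import *
s=state();print(s['eef_pos'],s['grip_force'],s['tcp_rot'])
to((612.8,58.4,120),np.pi/2+.152)"
```

```text
[ 554.94859331 -387.23049547  123.1519596 ] 29.955518324277364 [3.13719238e+00 1.56053046e-03 1.22086505e+00]
slide [ 0.4385 -0.0984  0.002 ] roll -0.502
```

step_arm(increments=[{"slide": [0.04, -0.009, 0], "roll": -0.1}, {"slide": [0.09, -0.02, 0], "roll": -0.2}, {"slide": [0.14, -0.0315, 0], "roll": -0.35}, {"slide": [0.19, -0.0425, 0], "roll": -0.45}, {"slide": [0.24, -0.054, 0], "roll": -0.502}])

```text
t: 17.95
eef_pos: [585.2, -140.9, 119.3]
tcp_rot: [-3.14, -0.001, 1.725]
ft_force: [0.5, 0.8, -0.1]
opening: 0.224
grip_force: 30.0
```

step_arm(increments=[{"slide": [0, 0, 0], "roll": 0}])

```text
t: 18.08
eef_pos: [585.4, -139.3, 119.4]
tcp_rot: [-3.14, -0.001, 1.727]
ft_force: [-0.1, 0.3, -0.1]
opening: 0.226
grip_force: 30.0
```

```bash
python3 -c "
from h import *
s=state();print(s['eef_pos'],s['grip_force'],s['tcp_rot'])
to((612.8,58.4,120),np.pi/2+.152)"
```

```text
[ 585.35146529 -139.33943811  119.43886473] 29.955421310733072 [-3.14000966e+00 -1.15532878e-03  1.72711082e+00]
slide [ 0.1911  0.0579 -0.0004] roll 0.004
```

step_arm(increments=[{"slide": [0.05, 0.015, 0], "roll": 0}, {"slide": [0.1, 0.03, 0], "roll": 0}, {"slide": [0.15, 0.046, 0], "roll": 0}, {"slide": [0.185, 0.056, 0], "roll": 0}, {"slide": [0.191, 0.058, 0], "roll": 0}])

```text
t: 18.7
eef_pos: [613.9, 56.3, 119.5]
tcp_rot: [-3.141, -0.0, 1.724]
ft_force: [0.1, -0.1, -1.0]
opening: 0.223
grip_force: 30.0
```

step_arm(increments=[{"slide": [0, 0, 0.02], "roll": 0}, {"slide": [0, 0, 0.05], "roll": 0}, {"slide": [0, 0, 0.075], "roll": 0}, {"slide": [0, 0, 0.08], "roll": 0}, {"slide": [0, 0, 0.08], "roll": 0}])

```text
t: 19.32
eef_pos: [614.1, 54.1, 40.5]
tcp_rot: [-3.141, 0.0, 1.722]
ft_force: [-0.1, 0.5, -0.3]
opening: 0.223
grip_force: 30.0
```

```bash
python3 -c "
from h import *
s=state();print(s['eef_pos'],s['grip_force'],s['tcp_rot'])
to((612.8,58.4,24.8),np.pi/2+.152)"
```

```text
[614.14523378  54.13534392  40.48825818] 29.95518144685775 [-3.14130299e+00  1.48886635e-05  1.72182660e+00]
slide [ 0.0044 -0.0007  0.0157] roll -0.001
```

step_arm(increments=[{"slide": [0.004, -0.0007, 0.005], "roll": 0}, {"slide": [0.004, -0.0007, 0.01], "roll": 0}, {"slide": [0.004, -0.0007, 0.0155], "roll": 0}, {"slide": [0.004, -0.0007, 0.0155], "roll": 0}, {"slide": [0.004, -0.0007, 0.0155], "roll": 0}])

```text
t: 19.95
eef_pos: [612.8, 58.8, 25.0]
tcp_rot: [3.141, 0.0, 1.723]
ft_force: [-0.1, -0.2, 0.1]
opening: 0.221
grip_force: 30.0
```

step_arm(increments=[{"slide": [0, 0, 0], "roll": 0}, {"slide": [0, 0, 0], "roll": 0}, {"slide": [0, 0, 0], "roll": 0}], fingers=0.45)

```text
t: 20.32
eef_pos: [612.8, 58.8, 25.1]
tcp_rot: [3.141, 0.0, 1.723]
ft_force: [-1.0, -0.2, -0.1]
opening: 0.439
grip_force: 0.0
```

step_arm(increments=[{"slide": [0, 0, -0.025], "roll": 0}, {"slide": [0, 0, -0.06], "roll": 0}, {"slide": [-0.02, -0.02, -0.11], "roll": 0}, {"slide": [-0.06, -0.04, -0.15], "roll": 0}, {"slide": [-0.08, -0.06, -0.19], "roll": 0}])

```text
t: 20.95
eef_pos: [565.0, -30.8, 216.4]
tcp_rot: [3.141, 0.0, 1.722]
ft_force: [0.4, 0.6, 0.3]
opening: 0.451
grip_force: 0.0
```

step_arm(increments=[{"slide": [0, 0, 0], "roll": 0}])

```text
t: 21.08
eef_pos: [565.8, -30.8, 218.0]
tcp_rot: [3.137, 0.002, 1.721]
ft_force: [-0.7, 0.2, -1.2]
opening: 0.452
grip_force: 0.0
```

```bash
python3 - <<'E'
from h import *
np.set_printoptions(precision=1,suppress=True)
d=cam("wrist"); save(d,"w5.png",s=1.4); s=state(); print(s["eef_pos"],s["tcp_rot"])
P=cloud(d)
for c in((601.3,133.7),(612.8,58.4),(624.4,-16.9)):
    m=(np.hypot(P[...,0]-c[0],P[...,1]-c[1])<25)&(P[...,2]>50)&(P[...,2]<64);Q=P[m]
    if len(Q)>5: print(c,len(Q),P[m][:,2].max(),cv2.minEnclosingCircle(Q[:,:2].astype(np.float32)))
    m=(np.hypot(P[...,0]-c[0],P[...,1]-c[1])<31)&(P[...,2]>15)&(P[...,2]<22);Q=P[m][:,:2]
    if len(Q)>20: print(" rim",cv2.minEnclosingCircle(Q.astype(np.float32)))
for t in T_[8:]:
    for m in mark_of("wrist",t)[:1]: print(t,round(m["confidence"],2),np.array(m["uv"]),px(d,m["uv"]))
a=.152;R=np.array([[np.cos(a),np.sin(a)],[-np.sin(a),np.cos(a)]]) # world->tray
O=np.array([612.8,58.4]); L=(P[...,:2]-O)@R.T; z=P[...,2]
for n,x0 in(("syr",-70),("mark",-145)):
    m=(z>15)&(z<21)&(abs(L[...,0]-x0)<33)&(abs(L[...,1])<95);Q=L[m]
    print(n,len(Q),"x",np.percentile(Q[:,0],[1,99]),"y",np.percentile(Q[:,1],[1,99]))
    for s_ in(1,-1):
        q=Q[Q[:,1]*s_>20]
        if len(q)>20: print("  half",s_,np.percentile(q[:,0],[1,99]),np.percentile(q[:,1],[1,99]))
E
```

```text
[565.7 -29.9 216.1] [3.1 0.  1.7]
(601.3, 133.7) 371 60.31197589360818 ((601.2887573242188, 132.75973510742188), 8.71242904663086)
 rim ((601.1854248046875, 133.67921447753906), 25.2742862701416)
(612.8, 58.4) 292 59.669731758027865 ((612.5029296875, 58.391109466552734), 8.665288925170898)
 rim ((612.8091430664062, 58.569252014160156), 25.05112648010254)
(624.4, -16.9) 254 59.7046678555991 ((625.8715209960938, -17.724027633666992), 8.744739532470703)
 rim ((624.4771728515625, -16.512495040893555), 25.075841903686523)
marker_cradle 0.83 [203.2 120.9] [470.6  32.1   7.3]
syringe_cradle 0.82 [272.5 116.5] [543.2  47.6   7.9]
syr 2065 x [-102.7  -43.1] y [-74.6  74.6]
  half 1 [-102.7  -43.1] [32.4 74.8]
  half -1 [-102.6  -43.2] [-74.7 -32.4]
mark 2208 x [-169.3 -123.8] y [-83.5  83.7]
  half 1 [-169.2 -124. ] [32.5 84.4]
  half -1 [-169.3 -123.8] [-84.5 -33.2]
```

View pics/w5.png

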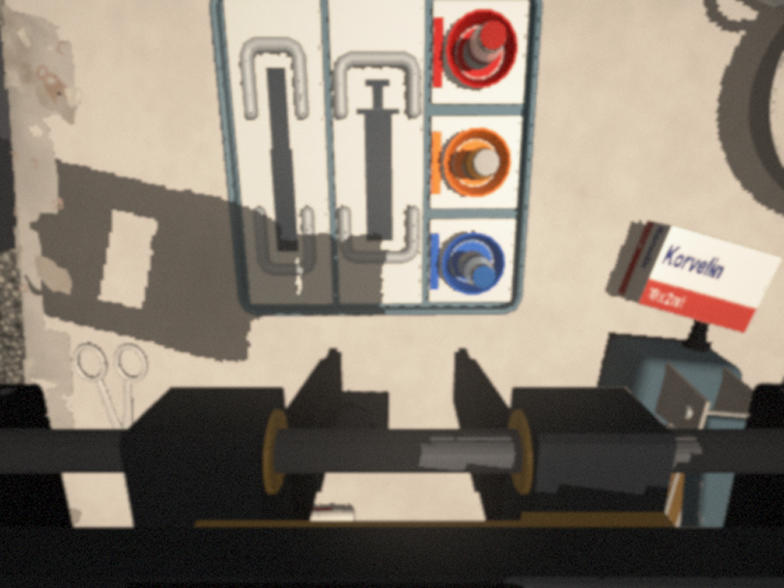

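All three vials are in their collars. In the picture their caps are at (488,32), (485,162) and (484,273); they stand within 2 mm of the centres, with tops at 60 mm. The rails give the syringe cradle at (540.7, 47.4) and the marker cradle at (468.0, 36.2), 73.6 mm apart. Next is the marker.

step_arm(increments=[{"slide": [-0.05, -0.02, 0.01], "roll": 0.18}, {"slide": [-0.1, -0.045, 0.02], "roll": 0.36}, {"slide": [-0.15, -0.07, 0.04], "roll": 0.54}, {"slide": [-0.2, -0.09, 0.05], "roll": 0.72}, {"slide": [-0.24, -0.107, 0.06], "roll": 0.9}], fingers=0.5)

```text
t: 21.85
eef_pos: [495.6, -283.8, 152.9]
tcp_rot: [-3.139, 0.0, 0.817]
ft_force: [0.6, 0.4, -0.6]
opening: 0.499
grip_force: 0.0
```

step_arm(increments=[{"slide": [0, 0, 0.01], "roll": 0.16}, {"slide": [0, 0, 0.03], "roll": 0.32}, {"slide": [0, 0, 0.05], "roll": 0.48}, {"slide": [0, 0, 0.056], "roll": 0.644}, {"slide": [0, 0, 0.056], "roll": 0.644}])

```text
t: 22.48
eef_pos: [496.0, -281.8, 97.2]
tcp_rot: [-3.139, 0.002, 0.181]
ft_force: [-0.1, -0.1, -0.3]
opening: 0.497
grip_force: 0.0
```

```bash
python3 - <<'E'
from h import *
np.set_printoptions(precision=3,suppress=True)
d=cam("wrist"); s=state(); print(s["eef_pos"],s["tcp_rot"])
P=cloud(d)
m=(np.hypot(P[...,0]-497,P[...,1]+282)<80)&(P[...,2]>9)&(P[...,2]<25)&(P[...,1]<-245)&(P[...,1]>-320);Q=P[m]
print(len(Q),cv2.minAreaRect(Q[:,:2].astype(np.float32)),Q.mean(0),Q[:,2].max())
to((495.6,-282.9,3),.1767);to((495.6,-282.9,60),.1767)
E
```

```text
[ 496.212 -282.075   97.83 ] [-3.14   0.001  0.183]
3042 ((495.96923828125, -282.8121643066406), (134.2476806640625, 15.436896324157715), 10.602249145507812) [ 501.358 -281.588   14.059] 17.964899808067344
slide [-0.001  0.001  0.095] roll 0.006
slide [-0.001  0.001  0.038] roll 0.006
```

step_arm(increments=[{"slide": [0, 0.001, 0.03], "roll": 0}, {"slide": [0, 0.001, 0.06], "roll": 0}, {"slide": [0, 0.001, 0.085], "roll": 0}, {"slide": [0, 0.001, 0.0945], "roll": 0}, {"slide": [0, 0.001, 0.0945], "roll": 0}])

```text
t: 23.15
eef_pos: [496.4, -283.6, 4.3]
tcp_rot: [-3.141, 0.0, 0.181]
ft_force: [-0.2, 0.2, 0.5]
opening: 0.499
grip_force: 0.0
```

step_arm(increments=[{"slide": [0, 0, 0], "roll": 0}, {"slide": [0, 0, 0], "roll": 0}, {"slide": [0, 0, 0], "roll": 0}, {"slide": [0, 0, 0], "roll": 0}, {"slide": [0, 0, 0], "roll": 0}], fingers=0.0)

```text
t: 23.78
eef_pos: [496.4, -283.8, 4.8]
tcp_rot: [3.141, -0.0, 0.179]
ft_force: [-1.4, 0.7, 5.5]
opening: 0.156
grip_force: 30.0
```

step_arm(increments=[{"slide": [0, 0, -0.02], "roll": 0}, {"slide": [0, 0, -0.05], "roll": 0}, {"slide": [0, 0, -0.08], "roll": -0.1}, {"slide": [0, 0, -0.1], "roll": -0.25}, {"slide": [0, 0, -0.107], "roll": -0.4}])

```text
t: 24.4
eef_pos: [496.6, -284.0, 112.7]
tcp_rot: [3.14, -0.001, 0.584]
ft_force: [-0.7, 0.5, -0.0]
opening: 0.154
grip_force: 30.0
```

```bash
python3 -c "
from h import *
s=state();print(s['eef_pos'],s['grip_force'],s['opening'],s['tcp_rot'])
to((468.0,36.2,110));to((468.0,36.2,110),1.7228)"
```

```text
[ 496.59592693 -283.96064377  112.73976124] 29.972848289590388 0.15396470435417364 [ 3.13984543e+00 -7.27585369e-04  5.83697347e-01]
slide [ 0.1526 -0.2829  0.0024] roll None
slide [ 0.1526 -0.2829  0.0024] roll -1.139
```

step_arm(increments=[{"slide": [0.02, -0.035, 0], "roll": -0.17}, {"slide": [0.045, -0.08, 0], "roll": -0.34}, {"slide": [0.07, -0.13, 0], "roll": -0.51}, {"slide": [0.095, -0.177, 0], "roll": -0.68}, {"slide": [0.12, -0.222, 0], "roll": -0.85}])

```text
t: 25.02
eef_pos: [474.9, -30.7, 111.5]
tcp_rot: [3.141, -0.0, 1.434]
ft_force: [0.8, 0.7, 0.2]
opening: 0.156
grip_force: 30.0
```

```bash
python3 -c "
from h import *
s=state();print(s['eef_pos'],s['grip_force'],s['opening'],s['tcp_rot'])
to((468.0,36.2,110),1.7228)"
```

```text
[474.93537604 -30.69561024 111.48610442] 29.971681936098094 0.15608448900330446 [ 3.14136454e+00 -2.22082098e-05  1.43415470e+00]
slide [ 0.0653 -0.016   0.0015] roll -0.289
```

step_arm(increments=[{"slide": [0.04, -0.01, 0], "roll": -0.15}, {"slide": [0.065, -0.016, 0.01], "roll": -0.289}, {"slide": [0.065, -0.016, 0.04], "roll": -0.289}, {"slide": [0.065, -0.016, 0.07], "roll": -0.289}, {"slide": [0.065, -0.016, 0.07], "roll": -0.289}])

```text
t: 25.65
eef_pos: [467.7, 34.4, 40.2]
tcp_rot: [-3.138, -0.001, 1.718]
ft_force: [1.0, 0.4, -0.5]
opening: 0.156
grip_force: 30.0
```

```bash
python3 - <<'E'
from h import *
np.set_printoptions(precision=3,suppress=True)
s=state();print(s['eef_pos'],s['grip_force'],s['opening'],s['tcp_rot'])
to((468.0,36.2,12.3),1.7228)
E
```

```text
[467.739  34.448  40.152] 29.972500301853415 0.1562350035439825 [-3.138 -0.001  1.718]
slide [0.002 0.001 0.028] roll -0.005
```

step_arm(increments=[{"slide": [0.001, 0.001, 0.01], "roll": -0.003}, {"slide": [0.001, 0.001, 0.02], "roll": -0.003}, {"slide": [0.001, 0.001, 0.026], "roll": -0.003}, {"slide": [0.001, 0.001, 0.029], "roll": -0.003}, {"slide": [0.001, 0.001, 0.029], "roll": -0.003}])

```text
t: 26.28
eef_pos: [469.5, 35.4, 12.4]
tcp_rot: [-3.141, -0.0, 1.721]
ft_force: [0.6, -0.8, 0.0]
opening: 0.157
grip_force: 30.0
```

step_arm(increments=[{"slide": [0, 0, 0], "roll": 0}, {"slide": [0, 0, 0], "roll": 0}, {"slide": [0, 0, 0], "roll": 0}], fingers=0.4)

```text
t: 26.65
eef_pos: [469.6, 35.5, 12.6]
tcp_rot: [3.141, 0.0, 1.721]
ft_force: [0.1, -0.4, 0.0]
opening: 0.384
grip_force: 0.0
```

step_arm(increments=[{"slide": [0, 0, -0.015], "roll": 0}, {"slide": [0, 0, -0.05], "roll": 0}, {"slide": [0.02, 0.005, -0.1], "roll": 0}, {"slide": [0.06, 0.02, -0.12], "roll": 0}, {"slide": [0.11, 0.04, -0.12], "roll": 0}])

```text
t: 27.28
eef_pos: [493.5, 151.2, 135.6]
tcp_rot: [3.137, 0.0, 1.719]
ft_force: [1.1, -0.9, -0.2]
opening: 0.4
grip_force: 0.0
```

```bash
python3 - <<'E'
from h import *
np.set_printoptions(precision=3,suppress=True)
s=state();print(s['eef_pos'],s['grip_force'],s['opening'],s['tcp_rot'])
q=np.load("w1.npz")["P"]
m=(np.hypot(q[...,0]-507,q[...,1]-284)<65)&(q[...,2]>8)&(q[...,2]<25)&(abs(q[...,1]-284)<25);Q=q[m];r=cv2.minAreaRect(Q[:,:2].astype(np.float32))
b=Q[abs(Q[:,0]-500)<30]; k=np.polyfit(b[:,0],b[:,1],1); print(r,"axis ang",np.arctan(k[0]),"y at 507",np.polyval(k,507))
a=np.arctan(k[0]); to((507,np.polyval(k,507),100),a)
E
```

```text
[493.539 151.163 135.622] 0.0 0.40010032701460924 [3.137 0.    1.719]
((506.45263671875, 281.7926940917969), (28.965635299682617, 117.69534301757812), 85.52542114257812) axis ang -0.1361469051607333 y at 507 283.9581782530511
slide [0.129 0.033 0.036] roll -1.286
```

step_arm(increments=[{"slide": [0.03, 0.008, 0], "roll": -0.17}, {"slide": [0.06, 0.016, 0], "roll": -0.34}, {"slide": [0.09, 0.024, 0], "roll": -0.51}, {"slide": [0.12, 0.031, 0], "roll": -0.68}, {"slide": [0.129, 0.033, 0], "roll": -0.85}], fingers=0.6)

```text
t: 27.9
eef_pos: [505.8, 284.2, 133.5]
tcp_rot: [3.141, 0.0, 2.578]
ft_force: [-1.0, 0.1, 0.2]
opening: 0.6
grip_force: 0.0
```

step_arm(increments=[{"slide": [0, 0, 0.01], "roll": -0.15}, {"slide": [0, 0, 0.025], "roll": -0.3}, {"slide": [0, 0, 0.035], "roll": -0.436}, {"slide": [0, 0, 0.035], "roll": -0.436}, {"slide": [0, 0, 0.035], "roll": -0.436}])

```text
t: 28.52
eef_pos: [506.2, 282.8, 98.4]
tcp_rot: [3.141, 0.001, 3.004]
ft_force: [-0.4, 0.7, 0.3]
opening: 0.6
grip_force: 0.0
```

```bash
python3 - <<'E'
from h import *
np.set_printoptions(precision=3,suppress=True)
d=cam("wrist");save(d,"w6.png",s=1.2); s=state(); print(s["eef_pos"],s["tcp_rot"])
q=cloud(d)
m=(np.hypot(q[...,0]-507,q[...,1]-284)<65)&(q[...,2]>10)&(q[...,2]<25)&(abs(q[...,1]-284)<25);Q=q[m];r=cv2.minAreaRect(Q[:,:2].astype(np.float32))
b=Q[abs(Q[:,0]-490)<30]; k=np.polyfit(b[:,0],b[:,1],1); a=np.arctan(k[0]);print(r,"axis ang",a,"y at 507",np.polyval(k,507),Q.min(0),Q.max(0))
to((507,np.polyval(k,507),3),a)
E
```

```text
[506.19  282.772  98.342] [3.141 0.001 3.004]
((507.2273254394531, 285.936279296875), (29.281885147094727, 117.84024047851562), 78.66558837890625) axis ang -0.1278839518126512 y at 507 283.74661343293434 [448.146 264.348  10.028] [566.089 298.922  21.947]
slide [-0.001  0.001  0.095] roll -0.009
```

View pics/w6.png

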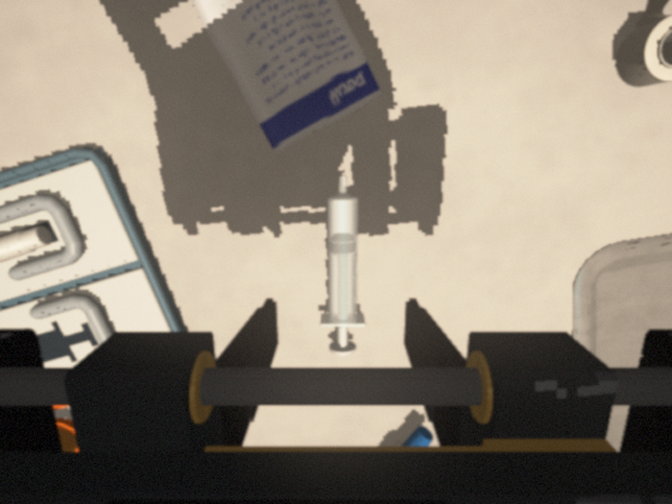

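The picture shows the syringe at (342,270), aligned between the fingers with its flange at (342,322). The marker lies in its cradle at the left edge. I descend and grip the barrel.

step_arm(increments=[{"slide": [-0.001, 0.001, 0.03], "roll": -0.004}, {"slide": [-0.001, 0.001, 0.06], "roll": -0.004}, {"slide": [-0.001, 0.001, 0.085], "roll": -0.004}, {"slide": [-0.001, 0.001, 0.0945], "roll": -0.004}, {"slide": [-0.001, 0.001, 0.0945], "roll": -0.004}])

```text
t: 29.2
eef_pos: [507.2, 283.6, 3.1]
tcp_rot: [-3.141, -0.0, 3.01]
ft_force: [-0.2, -0.9, 0.5]
opening: 0.602
grip_force: 0.0
```

step_arm(increments=[{"slide": [0, 0, 0], "roll": 0}, {"slide": [0, 0, 0], "roll": 0}, {"slide": [0, 0, 0], "roll": 0}, {"slide": [0, 0, 0], "roll": 0}, {"slide": [0, 0, 0], "roll": 0}], fingers=0.0)

```text
t: 29.82
eef_pos: [507.2, 283.6, 3.1]
tcp_rot: [3.142, 0.0, 3.011]
ft_force: [-0.4, 0.1, 2.5]
opening: 0.205
grip_force: 30.0
```

step_arm(increments=[{"slide": [0, 0, 0], "roll": 0}, {"slide": [0, 0, -0.03], "roll": 0}, {"slide": [0, 0, -0.065], "roll": 0.12}, {"slide": [0, 0, -0.1], "roll": 0.28}, {"slide": [0, 0, -0.117], "roll": 0.45}])

```text
t: 30.45
eef_pos: [507.5, 283.7, 121.7]
tcp_rot: [3.14, 0.001, 2.555]
ft_force: [-1.2, -0.3, -0.3]
opening: 0.21
grip_force: 30.0
```

```bash
python3 - <<'E'
from h import *
s=state();print(s['eef_pos'],s['grip_force'],s['opening'],s['tcp_rot'])
to((540.7,47.4,120),1.7228)
E
```

```text
[507.47026539 283.69629893 121.73079127] 29.977927041509247 0.2102595322491789 [3.13993784e+00 1.16875255e-03 2.55534396e+00]
slide [-0.1584 -0.1785  0.0016] roll 0.833
```

step_arm(increments=[{"slide": [-0.025, -0.03, 0], "roll": 0.15}, {"slide": [-0.06, -0.065, 0], "roll": 0.32}, {"slide": [-0.09, -0.1, 0], "roll": 0.49}, {"slide": [-0.12, -0.135, 0], "roll": 0.66}, {"slide": [-0.145, -0.165, 0], "roll": 0.82}])

```text
t: 31.08
eef_pos: [537.8, 64.4, 119.9]
tcp_rot: [-3.142, 0.0, 1.735]
ft_force: [0.2, 0.1, -0.2]
opening: 0.207
grip_force: 30.0
```

```bash
python3 - <<'E'
from h import *
s=state();print(s['eef_pos'],s['grip_force'],s['opening'],s['tcp_rot'])
to((540.7,47.4,120),1.7228)
E
```

```text
[537.80394028  64.38652526 119.88865833] 29.97901598734643 0.2067424191204327 [-3.14154348e+00  3.53325752e-05  1.73487226e+00]
slide [-0.0172  0.0001 -0.0001] roll 0.012
```

step_arm(increments=[{"slide": [-0.015, 0, 0], "roll": 0.012}, {"slide": [-0.0172, 0, 0.01], "roll": 0.012}, {"slide": [-0.0172, 0, 0.045], "roll": 0.012}, {"slide": [-0.0172, 0, 0.075], "roll": 0.012}, {"slide": [-0.0172, 0, 0.08], "roll": 0.012}])

```text
t: 31.7
eef_pos: [539.5, 50.3, 38.0]
tcp_rot: [-3.138, -0.001, 1.732]
ft_force: [-0.5, 0.3, 0.0]
opening: 0.211
grip_force: 30.0
```

step_arm(increments=[{"slide": [0, 0, 0], "roll": 0}])

```text
t: 31.82
eef_pos: [540.7, 49.9, 40.0]
tcp_rot: [-3.141, -0.0, 1.731]
ft_force: [-0.6, 0.3, 0.2]
opening: 0.21
grip_force: 30.0
```

```bash
python3 - <<'E'
from h import *
s=state();print(s['eef_pos'],s['grip_force'],s['opening'],s['tcp_rot'])
to((540.7,47.4,10.8),1.7228)
E
```

```text
[540.72334574  49.85653724  40.01016715] 29.981605105995186 0.21041754113731284 [-3.14130212e+00 -1.05071593e-04  1.73063929e+00]
slide [-0.0024 -0.0004  0.0292] roll 0.008
```

step_arm(increments=[{"slide": [-0.002, 0, 0.01], "roll": 0.006}, {"slide": [-0.002, 0, 0.02], "roll": 0.006}, {"slide": [-0.002, 0, 0.026], "roll": 0.006}, {"slide": [-0.002, 0, 0.029], "roll": 0.006}, {"slide": [-0.002, 0, 0.029], "roll": 0.006}])

```text
t: 32.45
eef_pos: [541.0, 47.1, 10.8]
tcp_rot: [-3.141, -0.0, 1.723]
ft_force: [-0.2, -0.4, -0.3]
opening: 0.21
grip_force: 30.0
```

step_arm(increments=[{"slide": [0, 0, 0], "roll": 0}, {"slide": [0, 0, 0], "roll": 0}, {"slide": [0, 0, 0], "roll": 0}], fingers=0.38)

```text
t: 32.83
eef_pos: [541.1, 47.1, 11.1]
tcp_rot: [3.141, 0.0, 1.723]
ft_force: [-0.3, 0.3, 0.4]
opening: 0.375
grip_force: 0.0
```

step_arm(increments=[{"slide": [0, 0, -0.015], "roll": 0}, {"slide": [0, 0, -0.05], "roll": 0}, {"slide": [0, 0, -0.1], "roll": 0}, {"slide": [-0.04, 0, -0.15], "roll": 0}, {"slide": [-0.08, 0, -0.2], "roll": 0}])

```text
t: 33.45
eef_pos: [552.6, -30.7, 211.5]
tcp_rot: [3.14, 0.0, 1.724]
ft_force: [-0.1, 0.2, 0.3]
opening: 0.375
grip_force: 0.0
```

step_arm(increments=[{"slide": [0, 0, 0], "roll": 0}, {"slide": [0, 0, 0], "roll": 0}])

```text
t: 33.7
eef_pos: [552.2, -29.8, 208.6]
tcp_rot: [-3.142, -0.0, 1.722]
ft_force: [-0.5, 0.2, 0.2]
opening: 0.38
grip_force: 0.0
```

```bash
python3 - <<'E'
from h import *
np.set_printoptions(precision=2,suppress=True)
d=cam("wrist");save(d,"w7.png",s=1.4); print(state()["eef_pos"])
P=cloud(d);a=.152;R=np.array([[np.cos(a),np.sin(a)],[-np.sin(a),np.cos(a)]]);L=(P[...,:2]-[612.8,58.4])@R.T;z=P[...,2]
for n,x0,w,h in(("syr",-72.9,17,64),("mark",-146.5,12,73)):
    m=(z>11.5)&(z<40)&(abs(L[...,0]-x0)<w)&(abs(L[...,1])<h);Q=L[m]-[x0,0]
    k=np.polyfit(Q[:,1],Q[:,0],1);print(n,len(Q),"x0",k[1],"slope",k[0],"y",Q[:,1].min(),Q[:,1].max(),"ztop",np.percentile(z[m],[50,98]))
for c in((601.3,133.7),(612.8,58.4),(624.4,-16.9)):
    m=(np.hypot(P[...,0]-c[0],P[...,1]-c[1])<25)&(z>50)&(z<64);Q=P[m]
    if len(Q)>5: print(c,z[m].max(),cv2.minEnclosingCircle(Q[:,:2].astype(np.float32)))
E
```

```text
[552.09 -29.43 207.97]
syr 2033 x0 0.3965290085156743 slope 0.008982111369563672 y -58.608933650017775 59.232628332177235 ztop [25.21 27.98]
mark 2059 x0 2.4176917733918577 slope -0.012215297995113757 y -68.9004656220256 66.08246777320412 ztop [21.23 23.8 ]
(601.3, 133.7) 59.80813568808469 ((601.3876953125, 132.62271118164062), 8.706687927246094)
(612.8, 58.4) 59.657749418565686 ((612.6109008789062, 58.27577209472656), 8.70719051361084)
(624.4, -16.9) 60.02138926091885 ((625.684814453125, -17.72820281982422), 8.737801551818848)
```

View pics/w7.png

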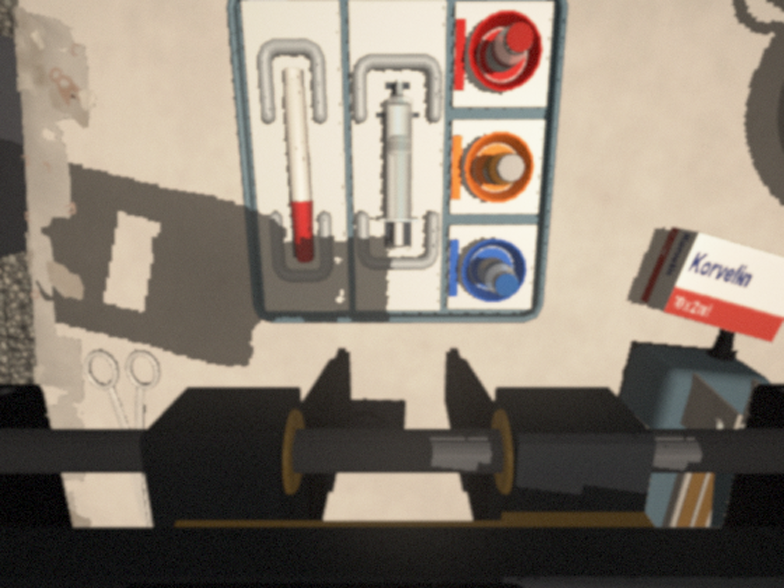

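The picture shows the marker at (300,165) and the syringe at (398,160), flat between their rails. The vials stand upright in their own collars at (515,40), (510,168) and (505,283). The measurements agree, and the gripper is clear of everything, so I hand in.

```bash
python3 -c "
from cell import env
print(env.job_done())"
```

```text
the job is handed in; nothing more can be done
None
```

The job is handed in at about 34 s: all three vials measured within about 2 mm of their own collar centres, and the marker and syringe lay flat between their own rails (no verdict was returned).

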